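# Lift and settle the comparator spindle, then zero the display

## Task

Take the comparator's zero on its gauge block: with the fingertips press the pad of the spindle-lifting lever down, so that the spindle rises clear of the block, let it settle back on the block, and then press the long zero key of the desk display. Press lightly and pick nothing up: leave the gauge block where it stands, and do not disturb the other keys, the arm clamp or any of the gauges and parts lying about. Finish with your hand clear.

Things in the scene. Friction and masses are not known exactly. Their poses are not given: they have to be found in the camera images.
- comparator: bench comparator, fixed: grey-green base 200 x 130 x 40 mm, steel anvil disc (62 mm across, top 52 mm above the table), steel column to 215 mm high at the rear (62 mm behind the origin), an arm and a gauge head 36 mm square (top 150 mm high) over the anvil, with the spindle through it. Origin: middle of the base's underside; x points from the head (front) back to the column, y to the comparator's left, z up. The spindle axis is 45 mm in front of the origin (x = -0.045, y = 0)
- lift_pad (a point): centre of the top face of the lifting lever's black round finger pad (25 mm across), on the comparator's right side (its -y): 76 mm to the right of the spindle, 161 mm above the table at rest. It goes about 16 mm down when pressed fully
- lift_lever (a joint): angle of the lifting lever (rad): about 0 (to -0.02) at rest with the spindle on the block, grows as the pad is pressed down, 0.30 at its stop. Its pivot is 56 mm inward of the pad's centre; pressing the pad takes about 1.3 N at first and 2.6 N at the stop; damped; let go, it comes back by itself within about 0.5 s. 0.10 rad lifts the spindle 2 mm
- spindle: steel spindle 8 mm thick with a ball end, upright through the gauge head, a dark collar at its top (its top end 169 mm high); origin: its lower tip, which rests on the gauge block by spring and rises up to 6 mm with the lever
- gauge_block: loose steel gauge block 35 x 9 x 25 mm high, standing on the anvil right under the spindle; origin: centre of its underside
- clamp_ball (a point): centre of the black ball (17 mm) at the end of the arm clamp lever, on the comparator's left (its +y), 160 mm high; it turns easily about an upright screw at the arm and must be left alone
- display: desk gauge display, fixed: grey plastic case 150 mm deep, 180 mm wide, with a key deck at its front, sloping 9 degrees up toward the rear, and a leaning dark screen (to about 75 mm high) behind. Origin: middle of the underside; x from the keys (front) back to the screen, y to its left, z up. On the deck, in one row from its left to its right: two square keys, the long zero key, one square key, with 14 mm gaps; all light grey
- key_zero_top (a point): the zero key, the only long one: top face 18 mm front to back and 36 mm wide; point: centre of its top face, about 44 mm above the table when up. Goes 5.5 mm down square to the deck
- key_zero (a joint): travel of the zero key (m): 0 up, 0.0055 fully down; a spring, 1 N at first, about 3.3 N at 2.5 mm and 6 N at the bottom
- key_a (a joint): travel of the leftmost square key (18 x 18 mm), 73 mm left of the zero key, 0 up, 0.0055 down; must be left alone
- key_b (a joint): travel of the second square key (18 x 18 mm), 41 mm left of the zero key, 0 up, 0.0055 down; must be left alone
- key_c (a joint): travel of the rightmost square key (18 x 18 mm), 41 mm right of the zero key, 0 up, 0.0055 down; must be left alone
- spare_block: loose steel gauge block 35 x 9 x 40 mm high, standing on the comparator's base left of the anvil; origin: centre of its underside
- bush: loose brass bush, 22 mm across, 22 mm high, on the comparator's base at its right, behind the anvil; origin: centre of its underside
- shaft: loose stepped steel shaft standing on the table between comparator and display, 34 mm across at the foot, 55 mm high; origin: centre of its underside
- v_block: loose dark steel V-block 60 x 45 x 42 mm behind the shaft; origin: centre of its underside
- micrometer: loose micrometer lying on the table near the robot, about 130 mm long; origin: under the middle of its bow
- plug_gauge: loose double-ended plug gauge lying on the table near the robot, 104 mm long, 14 mm thick; origin: centre of its underside
- ring_gauge: loose steel ring gauge, 60 mm across, 18 mm high, lying on the table at the left; origin: centre of its underside
Not all that is in view belongs to the job. Leave any red look-alike of the comparator alone.

How it is judged:
On the way, in this order (a step that is already met when the one before it is completed fails the run):
1. the lifting lever is pressed so that the spindle stands at least 3 mm above the block (lever past 0.15 rad) (value of joint lift_lever above 0.15 rad), for 0.1 s.
2. the lever is let go and the spindle rests on the gauge block again (value of joint lift_lever below 0.03 rad and contact force between spindle and gauge_block above 0.3 N), for 0.2 s.
3. the zero key is pressed (at least 2.5 mm) while the spindle rests on the block (all of step 2 and value of joint key_zero above 0.0025 m), for 0.05 s.
At the end, for the whole second after the job is handed in: lever at rest (under 0.03 rad), spindle on the gauge block with over 0.3 N, zero key up (under 1 mm), other keys up (under 1.5 mm); gauge block within 4 mm, clamp ball within 8 mm and every other loose thing within 12 mm of its start (all of step 2 and value of joint key_zero below 0.001 m and distance of gauge_block from where it was at the start of the episode below 0.004 m and distance of clamp_ball from where it was at the start of the episode below 0.008 m and not (value of joint key_a above 0.0015 m) and not (value of joint key_b above 0.0015 m) and not (value of joint key_c above 0.0015 m) and distance of each of spare_block, bush, shaft, v_block, micrometer, plug_gauge, ring_gauge from where it was at the start of the episode below 0.012 m); the robot touches nothing.
It fails at once if another key is pressed (more than 1.5 mm) (value of joint any of key_a, key_b, key_c above 0.0015 m).
It fails at once if the gauge block under the spindle is shifted or lifted by more than 4 mm (distance of gauge_block from where it was at the start of the episode above 0.004 m).
It fails at once if the arm clamp is turned (its ball moves more than 8 mm) (distance of clamp_ball from where it was at the start of the episode above 0.008 m).
It fails at once if one of the other gauges or parts is moved or lifted by more than 12 mm (distance of any of spare_block, bush, shaft, v_block, micrometer, plug_gauge, ring_gauge from where it was at the start of the episode above 0.012 m).
It fails at once if the comparator or the display is pressed hard (more than 35 N) (contact force between any of the arm, the fingers and comparator above 35 N or contact force between any of the arm, the fingers and display above 35 N).
It also fails if it takes over 51 s, if anything falls off the work surface, if the arm or the gripper's body presses on something with over 40 N, if the wrist force passes 120 N, or if a joint passes its speed limit or range.

## Robot

A 6-joint arm with a two-finger parallel gripper is mounted at the origin on the work surface. World frame = base frame: x ahead of the robot, y to its left, z up, the work surface at z = 0. Lengths are in m, angles in rad, forces in N, time in s.
With the tool pointing down it reaches from about 0.35 to 0.775 m from the base axis. Payload 5.5 kg.
Tool frame: the origin (TCP) lies at the very end of the fingers, on their centre line; the grasp point (between the pads) lies 19 mm behind it; y points along the fingers, z is the direction in which the jaws open and shut, and the axes are right-handed (so a half turn about y gives the same grasp; the last joint's range is limited). The gripper opens to 85 mm and grips with 20 to 120 N. Pads are 22 mm wide; open, the fingers measure 114 mm over their backs; the gripper's body (76 mm by 85 mm) begins 54 mm behind the grasp point. The pads swing forward as they close: fully open they stand 13 mm farther back than shut.
Start: joints at [1.153, 0.313, 0.046, 1.304, 0, 1.431], TCP at [0.158, 0.553, 0.209] pointing down, gripper open.
Joint ranges: [-2.76, 2.76], [-0.86, 1.69], [-1.03, 1.26], [-2.2, 2.34], [-1.47, 1.5], [-3.14, 3.14]. Speed limits (rad/s): [2.57, 2.57, 3.14, 3.14, 3.14, 3.14].

## Interface

Orientations are given as a unit quaternion [w, x, y, z].
In Python, from workcell import env gives the robot as it stands.
- The arm moves only by the shell command python3 -m inch 'ROWS' [OPENING] [FORCE]. ROWS is JSON, a list that holds one entry, the list of rows, each a list of 4 numbers: the shift along the tool's x, y, z in mm, then the turn about the tool's y in degrees. In form: [[[tx, ty, tz, spin], ...]]. A call has 1 to 10 rows; each row is the pose to reach, as a shift and turn from the pose commanded when the call began, along the tool's axes at that moment; what a row does not reach only later rows make up. A row lasts 1/10 s, in which the tool goes at most 50 mm and 8.59 degrees, less where a joint would pass 70% of its speed; a pose out of reach is approached as far as the arm can. A call with a gripper value outside its range is refused whole. OPENING is the finger opening in mm, from 0 to 85.4, set as the call begins (- or left out, the last holds). The fingers move at their own pace and stop on an object; FORCE is the grip in N (left out, the last holds). Time passes only in rows, so rows that repeat a pose let the fingers close. It gives the time, the measured TCP pose, the force and the opening at its end, in the units of the state.
- env.get_state(): the state, without advancing time (a new reading comes with each control period).
- env.read_camera(name): name is "scene" or "top"; returns the picture (480x640x3 uint8, blue, green, red); there is no depth.
- env.camera_model(name): a dict with "fx", "fy", "cx", "cy" (pixels), "R" (3x3) and "t" (3): a world point X has camera coordinates R X + t. Camera axes: x right, y down, z forward; pixel columns grow to the right and rows downward; lengths in m; the calibration is good to about 2 mm. A picture is of the moment at which its call begins. camera_model takes no time and is no camera call.
- env.hand_in(): hands the job in, once; it reports no verdict.
The state is a dict: "clock": time; "joint_pos": joint angles; "qvel": joint speeds; "tau": joint torques, N m; "tcp_pos": TCP position; "orientation": TCP orientation; "wrist_force": force on the tool from outside, world axes, zero at the start; "ft_torque": the same for the moment, N m; "finger_gap": finger opening in m.
Only numpy, scipy, OpenCV 4.12 (cv2) and the standard library are available. Lean on these libraries where they do the work, as an engineer would, in place of code of your own. Each camera call takes 0.05 s, during which the arm holds its last target.

## Working session

There is one attempt and no reset: what is moved stays moved. The work goes in short steps, Python scripts to look and compute and a shell command to move; the robot and the scene stay as the last step left them, time stands still between calls to the robot, and variables do not carry over. Pictures are saved under pics/ and viewed, and the job is handed in when it is done.

```bash
mkdir -p pics; ls; python3 - <<'E'
from workcell import env
import cv2,json
s=env.get_state(); print(s)
for n in("scene","top"):
    cv2.imwrite(f"pics/{n}0.png",env.read_camera(n)); print(n,env.camera_model(n))
E
```

```text
pics
{'clock': 0.0, 'joint_pos': array([1.15343379e+00, 3.14036320e-01, 4.50090347e-02, 1.30359715e+00,
       3.29879952e-05, 1.43118804e+00]), 'qvel': array([ 0.00080617, -0.00061733,  0.00157509, -0.00025116,  0.00097715,
        0.00066119]), 'tau': array([-2.52881064e-04, -4.80626106e+01,  2.98532277e+01,  1.92715251e-02,
       -1.48055597e-04, -1.91742430e-06]), 'tcp_pos': array([0.15744824, 0.55246887, 0.20840076]), 'orientation': array([-0.69968028,  0.70091673, -0.09807446,  0.09769668]), 'wrist_force': array([ 0.1729482 ,  0.67281066, -0.81405475]), 'ft_torque': array([0.05575551, 0.02464639, 0.04641473]), 'finger_gap': 0.08554996428202004}
scene {'fx': 487.5334313457798, 'fy': 487.5334313457798, 'cx': 307.5368884478083, 'cy': 237.10486261277856, 'R': array([[ 0.87146213,  0.49023727, -0.01487182],
       [ 0.39417635, -0.71810017, -0.57354787],
       [-0.29185399,  0.49396313, -0.81903704]]), 't': array([-0.52603297, -0.06866304,  1.19259953])}
top {'fx': 449.28773699656966, 'fy': 449.28773699656966, 'cx': 320.67720379054634, 'cy': 242.4226394705207, 'R': array([[ 0.07859583, -0.99689936, -0.00379002],
       [-0.96975744, -0.07557364, -0.23207571],
       [ 0.2310697 ,  0.02191558, -0.97269034]]), 't': array([0.04739233, 0.56907264, 0.94852648])}
```

View pics/scene0.png

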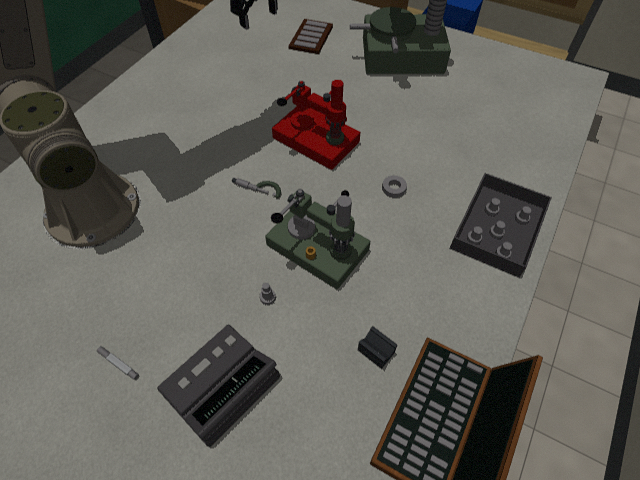

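View pics/top0.png

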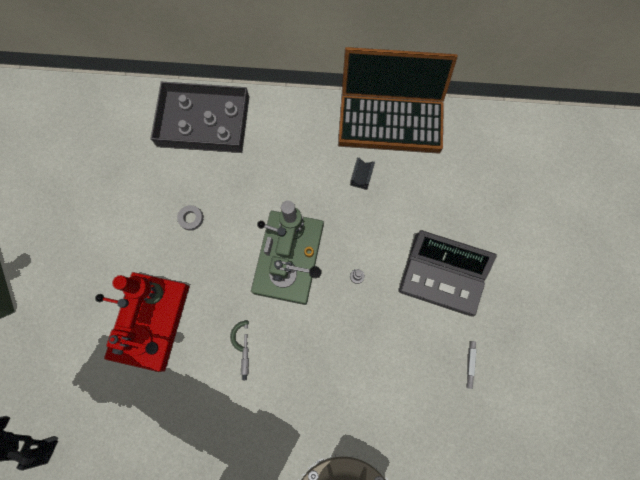

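The scene view shows the grey-green comparator around (318,240), with its pad at (277,218). The red look-alike at (316,125) and a big green instrument at (405,40) are not the ones meant. In the top view the pad is at (316,272), the clamp ball at (261,224), and the zero key is the long key at (447,288). I'll measure these and check them in crops.

```bash
cat > h.py <<'E'
from workcell import env
import numpy as np,cv2
M={n:env.camera_model(n) for n in("scene","top")}
def ray(n,u,v):
    m=M[n];R=np.array(m["R"]);t=np.array(m["t"])
    return -R.T@t, R.T@np.array([(u-m["cx"])/m["fx"],(v-m["cy"])/m["fy"],1])
def plane(n,u,v,z):
    o,d=ray(n,u,v);return o+d*(z-o[2])/d[2]
def tri(a,b):
    o1,d1=ray("scene",*a);o2,d2=ray("top",*b)
    s=np.linalg.lstsq(np.c_[d1,-d2],o2-o1,rcond=None)[0]
    p,q=o1+s[0]*d1,o2+s[1]*d2
    return (p+q)/2,np.linalg.norm(p-q)
def proj(n,X):
    m=M[n];c=np.array(m["R"])@X+np.array(m["t"]);return m["fx"]*c[0]/c[2]+m["cx"],m["fy"]*c[1]/c[2]+m["cy"]
def blobs(img,lo,hi,box):
    x0,y0,x1,y1=box
    m=cv2.inRange(img[y0:y1,x0:x1],np.array(lo),np.array(hi))
    n,l,s,c=cv2.connectedComponentsWithStats(m)
    return [(int(s[i,4]),(c[i]+[x0,y0]).round(2).tolist(),(s[i,:4]+[x0,y0,0,0]).tolist()) for i in range(1,n) if s[i,4]>12]
E
python3 - <<'E'
from h import *
S=cv2.imread("pics/scene0.png");T=cv2.imread("pics/top0.png")
print("pad S",blobs(S,(0,0,0),(35,35,35),(262,205,292,230)))
print("pad T",blobs(T,(0,0,0),(35,35,35),(300,258,330,285)))
print("keys S",blobs(S,(130,130,130),(255,255,255),(165,325,245,400)))
print("keys T",blobs(T,(130,130,130),(255,255,255),(405,268,476,305)))
def crop(I,x0,y0,w,h): return cv2.resize(I[y0:y0+h,x0:x0+w],(400,300),interpolation=cv2.INTER_CUBIC)
cv2.imwrite("pics/c0.png",np.vstack([np.hstack([crop(S,258,180,120,90),crop(T,240,195,120,90)]),np.hstack([crop(S,155,325,120,90),crop(T,390,225,120,90)])]))
E
```

```text
pad S [(94, [276.66, 217.52], [271, 213, 12, 10])]
pad T [(64, [314.72, 271.02], [310, 267, 10, 9])]
keys S []
keys T [(53, [415.38, 277.75], [411, 274, 9, 8]), (55, [429.05, 282.31], [425, 278, 9, 9]), (110, [446.77, 287.91], [439, 283, 16, 11]), (54, [464.28, 293.78], [460, 290, 9, 9]), (151, [414.74, 301.21], [405, 295, 29, 10])]
```

View pics/c0.png

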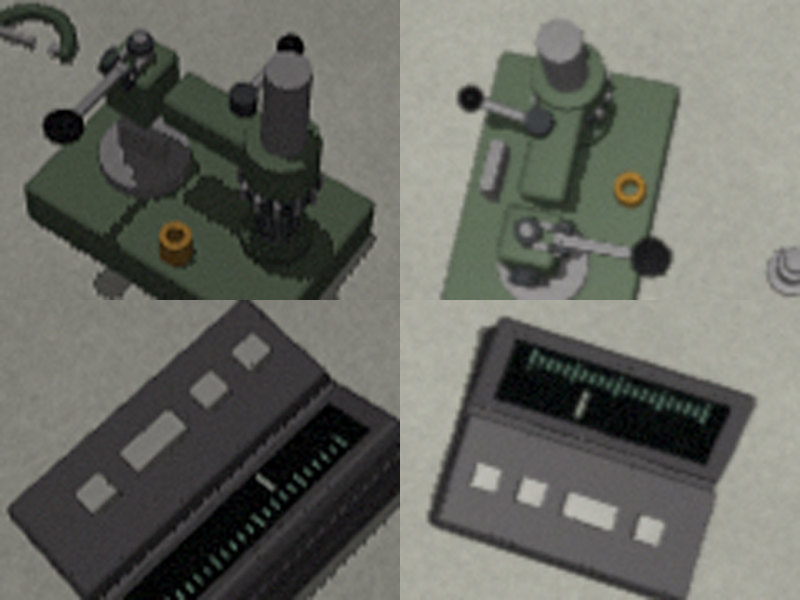

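The crops show the comparator's black pad at scene (277,218) and top (315,271), opposite the clamp ball. The long key, second from the right, is the zero key: top (447,288), scene (201,367).

```bash
python3 - <<'E'
from h import *
S=cv2.imread("pics/scene0.png");T=cv2.imread("pics/top0.png")
k=blobs(S,(95,95,95),(255,255,255),(165,325,245,400));print("keys S",k)
print("padT",blobs(T,(0,0,0),(50,50,50),(300,258,330,285)),"padS",blobs(S,(0,0,0),(50,50,50),(262,205,292,230)))
print("pad tri",tri((276.66,217.52),(314.9,271.3)),plane("scene",276.66,217.52,.159),plane("top",314.9,271.3,.159))
K=[(415.38,277.75),(429.05,282.31),(446.77,287.91),(464.28,293.78)]
P=[plane("top",u,v,.044) for u,v in K]
print(np.array(P).round(4)); d=P[0]-P[3];print("left axis deg",np.degrees(np.arctan2(d[1],d[0])),[np.linalg.norm(p-P[2]) for p in P])
print("ball tri",tri((258+290*.3,180+45*.3),(240+70*.3,195+97*.3)))
print("collar/spindle top z.169:",plane("top",240+126*.3,195+230*.3,.169))
print("shaft",plane("top",357,275,.055)," bush", plane("top",309,251,.062))
b=cv2.inRange(cv2.cvtColor(T,cv2.COLOR_BGR2HSV),(45,40,40),(80,255,255));b[:200]=0;b[310:]=0;b[:,:245]=0;b[:,330:]=0
n=cv2.findNonZero(b);r=cv2.minAreaRect(n);print(r);print([plane("top",*q,.04).round(3) for q in cv2.boxPoints(r)])
from scipy.spatial.transform import Rotation as Ro
s=env.get_state();q=s["orientation"];print(Ro.from_quat([q[1],q[2],q[3],q[0]]).as_matrix().round(3))
E
```

```text
keys S [(1702, [185.11, 342.85], [165, 325, 61, 55]), (104, [239.62, 329.25], [231, 325, 14, 13]), (58, [229.74, 339.86], [225, 336, 11, 10]), (63, [217.19, 351.38], [212, 347, 11, 10]), (138, [200.49, 366.65], [192, 359, 18, 17]), (64, [183.25, 382.34], [178, 378, 12, 10])]
padT [(96, [314.67, 271.62], [310, 266, 11, 11])] padS [(101, [276.76, 217.64], [271, 213, 12, 11])]
pad tri (array([0.48133946, 0.09665172, 0.15800576]), np.float64(0.0001482767043629948)) [0.4818389  0.09609657 0.159     ] [0.48111859 0.0965678  0.159     ]
[[ 0.5037 -0.1284  0.044 ]
 [ 0.4956 -0.1596  0.044 ]
 [ 0.486  -0.1997  0.044 ]
 [ 0.4758 -0.2391  0.044 ]]
left axis deg 75.87829885166575 [np.float64(0.0733878403327807), np.float64(0.041248214212060826), np.float64(0.0), np.float64(0.04070013753619587)]
ball tri (array([0.57198978, 0.21672065, 0.15793947]), np.float64(0.001664897899525435))
collar/spindle top z.169: [0.48839177 0.17163202 0.169     ]
shaft [0.4977656  0.00465482 0.055     ]  bush [0.54288977 0.11659981 0.062     ]
((287.8511657714844, 253.69100952148438), (56.09815979003906, 91.23094177246094), 12.15494155883789)
[array([0.442, 0.241, 0.04 ]), array([0.656, 0.22 , 0.04 ]), array([0.637, 0.088, 0.04 ]), array([0.425, 0.115, 0.04 ])]
[[ 0.962 -0.001  0.274]
 [-0.274 -0.001  0.962]
 [-0.    -1.    -0.002]]
```

```bash
python3 -m inch '[[[0,-40,0,0],[0,-80,0,0],[30,-80,-24,0],[60,-80,-48,0],[90,-80,-72,0],[120,-80,-96,0],[150,-80,-120,0],[180,-80,-144,0],[210,-80,-168,0],[210,-80,-168,0]]]' 0 20
```

```text
clock: 1.1
tcp_pos: [0.3155, 0.3308, 0.289]
orientation: [-0.7, 0.7, -0.1, 0.1]
wrist_force: [0.1, 0.2, -0.7]
finger_gap: -0.0002
```

```bash
python3 -m inch '[[[35,0,-28,0],[70,0,-56,0],[105,0,-84,0],[140,0,-112,0],[175,0,-140,0],[200,0,-165,0],[220,0,-178,0],[224,0,-180,0],[224,0,-180,0],[224,0,-180,0]]]'
python3 - <<'E'
from h import *
s=env.get_state();p=s["tcp_pos"];print(p,s["joint_pos"],s["wrist_force"])
from scipy.spatial.transform import Rotation as Ro
q=s["orientation"];R=Ro.from_quat([q[1],q[2],q[3],q[0]]).as_matrix();print(R.round(4))
for t in ((.481,.094,.180),):print(R.T@(np.array(t)-p)*1000)
E
```

```text
clock: 2.1
tcp_pos: [0.4789, 0.1003, 0.2891]
orientation: [0.7, -0.7, 0.098, -0.097]
wrist_force: [0.4, -0.2, 1.0]
finger_gap: -0.0002
[0.47889491 0.10031444 0.28913826] [4.18820753e-02 1.35124129e-01 1.19450824e-02 1.44848721e+00
 5.43816998e-04 3.18587559e-01] [ 0.40197498 -0.20769694  1.0046476 ]
[[ 9.620e-01 -9.000e-04  2.732e-01]
 [-2.732e-01  5.000e-04  9.620e-01]
 [-1.000e-03 -1.000e+00  2.000e-04]]
[  3.85879114 109.13312528  -5.52577966]
```

```bash
python3 -m inch '[[[4,30,-5,0],[4,60,-5,0],[4,85,-5,0],[4,100,-5,0],[4,109,-5,0],[4,109,-5,0],[4,109,-5,0],[4,109,-5,0]]]'
python3 - <<'E'
from h import *
print(env.get_state()["tcp_pos"],env.get_state()["wrist_force"])
S=env.read_camera("scene");T=env.read_camera("top")
p=env.get_state()["tcp_pos"];print(proj("scene",p),proj("top",p))
def crop(I,x0,y0,w,h): return cv2.resize(I[y0:y0+h,x0:x0+w],(400,300),interpolation=cv2.INTER_CUBIC)
cv2.imwrite("pics/c1.png",np.hstack([crop(S,225,150,120,90),crop(T,250,210,120,90)]))
E
```

```text
clock: 2.9
tcp_pos: [0.4828, 0.0938, 0.1815]
orientation: [0.7, -0.7, 0.097, -0.098]
wrist_force: [0.1, -0.3, 0.4]
finger_gap: -0.0002
[0.48280622 0.0937571  0.18146372] [ 0.10248055 -0.31381933  0.39254925]
(np.float64(275.6083890540972), np.float64(211.70309916088863)) (np.float64(316.3334435174421), np.float64(268.68417168084926))
```

View pics/c1.png

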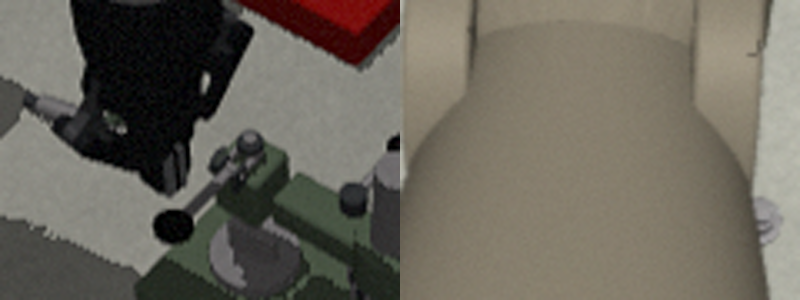

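The scene crop shows the closed fingertips at about (276,208), right above the pad at (277,218). The top view is blocked by the arm. I'll press in small steps and watch the force.

```bash
python3 -m inch '[[[0,8,0,0],[0,14,0,0],[0,18,0,0],[0,20,0,0],[0,22,0,0],[0,24,0,0],[0,25,0,0],[0,25,0,0],[0,25,0,0]]]'
```

```text
clock: 3.9
tcp_pos: [0.4822, 0.0934, 0.1554]
orientation: [0.7, -0.7, 0.098, -0.098]
wrist_force: [0.1, 0.2, -1.2]
finger_gap: 0.0001
```

```bash
python3 -m inch '[[[0,2,0,0],[0,4,0,0],[0,6,0,0],[0,6,0,0],[0,6,0,0]]]'
python3 - <<'E'
from h import *
print(env.get_state()["tcp_pos"],env.get_state()["wrist_force"])
S=env.read_camera("scene")
f=[env.get_state()["wrist_force"]]
for i in range(4): env.read_camera("scene"); f.append(env.get_state()["wrist_force"])
print(np.mean(f,0))
def crop(I,x0,y0,w,h): return cv2.resize(I[y0:y0+h,x0:x0+w],(400,300),interpolation=cv2.INTER_CUBIC)
cv2.imwrite("pics/c2.png",np.hstack([crop(cv2.imread("pics/scene0.png"),250,180,80,60),crop(S,250,180,80,60)]))
E
```

```text
clock: 4.4
tcp_pos: [0.482, 0.0934, 0.1492]
orientation: [0.7, -0.7, 0.098, -0.098]
wrist_force: [-0.2, 0.4, 0.4]
finger_gap: -0.0001
[0.48203257 0.09340921 0.14917675] [-0.19427368  0.44240428  0.44883055]
[ 0.13430148 -0.22204456  0.39590464]
```

View pics/c2.png

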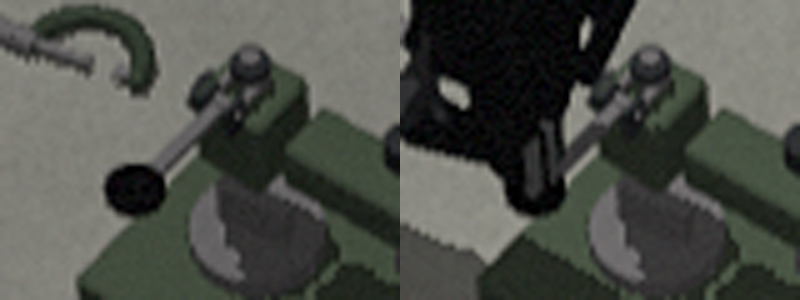

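```bash
python3 - <<'E'
from h import *
S=env.read_camera("scene")
p=env.get_state()["tcp_pos"];print(proj("scene",p),proj("scene",p+[0,0,.01]),proj("scene",p+[.01,0,0]),proj("scene",p+[0,.01,0]),proj("scene",np.array([.481,.0966,.161])))
print("cam",ray("scene",0,0)[0])
g=lambda I:cv2.resize(cv2.convertScaleAbs(I[195:235,255:305],alpha=2.5,beta=10),(400,320),interpolation=cv2.INTER_NEAREST)
cv2.imwrite("pics/c3.png",np.hstack([g(cv2.imread("pics/scene0.png")),g(S)]))
E
```

```text
(np.float64(276.4256758469758), np.float64(221.43711703045054)) (np.float64(276.08736294375484), np.float64(218.41431107219242)) (np.float64(280.6999294693952), np.float64(223.36564342925143)) (np.float64(279.0196722089016), np.float64(217.94590379865417)) (np.float64(276.36463072699905), np.float64(216.57055467356852))
cam [ 0.83354809 -0.38052617  0.92957858]
```

View pics/c3.png

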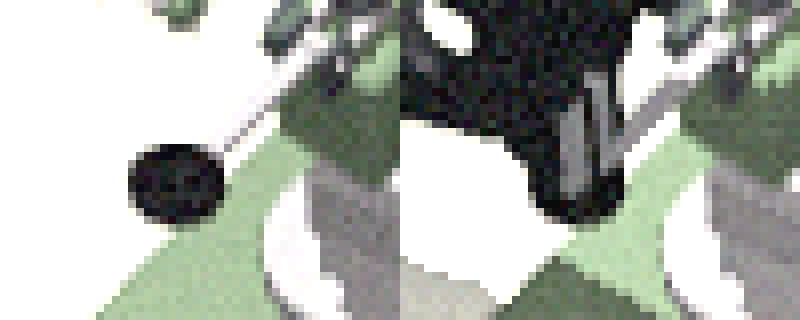

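The pad hasn't moved and the force is still about 0. The visible fingertips sit over the top of the pad, so they haven't reached it. I'll continue in small steps.

```bash
python3 -m inch '[[[0,1,0,0],[0,2,0,0],[0,3,0,0],[0,4,0,0],[0,4,0,0],[0,4,0,0]]]'
python3 - <<'E'
from h import *
S=env.read_camera("scene");s=env.get_state()
f=[s["wrist_force"]]
for i in range(3): env.read_camera("scene"); f.append(env.get_state()["wrist_force"])
print(s["tcp_pos"],np.mean(f,0),s["ft_torque"])
g=lambda I:cv2.resize(cv2.convertScaleAbs(I[195:235,255:305],alpha=2.5,beta=10),(400,320),interpolation=cv2.INTER_NEAREST)
cv2.imwrite("pics/c4.png",np.hstack([g(cv2.imread("pics/scene0.png")),g(S)]))
E
```

```text
clock: 5.3
tcp_pos: [0.4821, 0.0934, 0.1452]
orientation: [0.7, -0.7, 0.098, -0.098]
wrist_force: [-0.0, 0.4, 0.0]
finger_gap: -0.0001
[0.48210559 0.09343563 0.14529004] [ 0.02586477 -0.09631105  0.13694777] [ 0.01550953  0.01471458 -0.00587614]
```

View pics/c4.png

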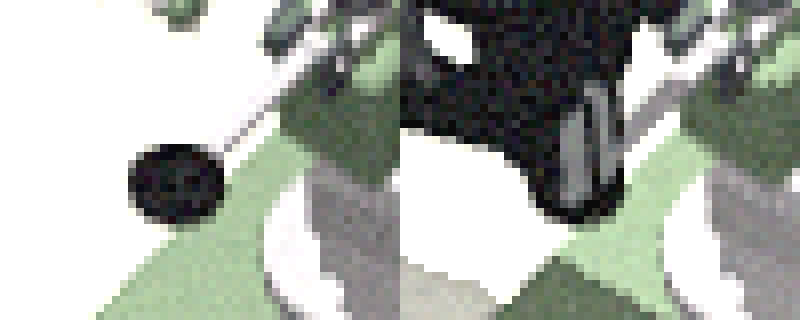

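```bash
python3 -m inch '[[[0,1,0,0],[0,2,0,0],[0,3,0,0],[0,4,0,0],[0,5,0,0],[0,5,0,0],[0,5,0,0]]]'
python3 - <<'E'
from h import *
S=env.read_camera("scene");s=env.get_state()
f=[s["wrist_force"]];t=[s["ft_torque"]]
for i in range(3): env.read_camera("scene"); f.append(env.get_state()["wrist_force"]);t.append(env.get_state()["ft_torque"])
print(s["tcp_pos"],np.mean(f,0),np.mean(t,0))
g=lambda I:cv2.resize(cv2.convertScaleAbs(I[195:235,255:305],alpha=4,beta=10),(400,320),interpolation=cv2.INTER_NEAREST)
cv2.imwrite("pics/c5.png",np.hstack([g(cv2.imread("pics/scene0.png")),g(S)]))
E
```

```text
clock: 6.2
tcp_pos: [0.4821, 0.0934, 0.1403]
orientation: [0.7, -0.7, 0.098, -0.098]
wrist_force: [-0.3, 0.3, 0.0]
finger_gap: -0.0001
[0.48207589 0.09341585 0.14029738] [-0.27821582 -0.22074961 -0.26714562] [0.00824554 0.03704692 0.01814577]
```

View pics/c5.png

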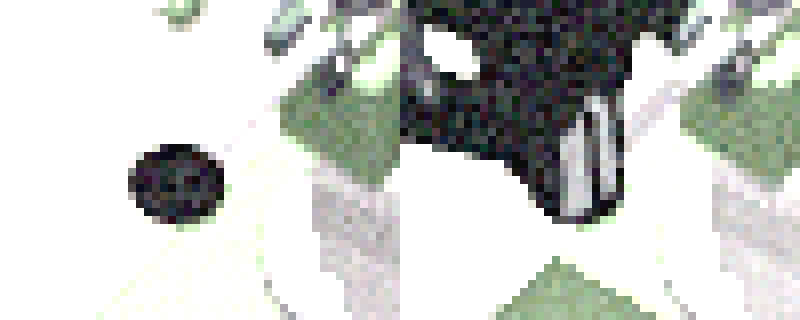

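```bash
python3 - <<'E'
from h import *
p=np.array([.1574,.5525,.2084])
z=np.array([.274,.962,0]);x=np.array([.962,-.274,0])
for n in("scene","top"):
  print(n,[np.round(proj(n,p+a*z*.043+b*x*.011+[0,0,.013]),1) for a in(-1,1) for b in (-1,1)])
S=cv2.imread("pics/scene0.png");T=cv2.imread("pics/top0.png")
g=lambda I:cv2.resize(cv2.convertScaleAbs(I,alpha=2,beta=10),(400,300),interpolation=cv2.INTER_NEAREST)
cv2.imwrite("pics/c6.png",np.hstack([g(S[0:60,210:290]),g(T[410:470,0:80])]))
E
```

```text
scene [array([244.1,  33.6]), array([249.8,  37.2]), array([269.4,  19.7]), array([275.2,  23.1])]
top [array([ 56.9, 443.9]), array([ 62.9, 431.1]), array([ 13.1, 425.4]), array([ 19.3, 412.8])]
```

View pics/c6.png

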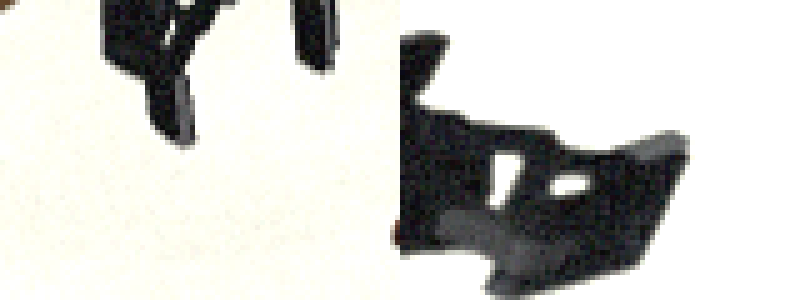

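In the start pictures the fingertips also sit about 6 px (roughly 20 mm) above where the stated TCP projects. So the visible tips appear to end short of the reported TCP, and I'll trust contact over the number.

```bash
python3 -m inch '[[[0,1,0,0],[0,2,0,0],[0,3,0,0],[0,4,0,0],[0,4,0,0],[0,4,0,0]]]'
cat > look.py <<'E'
from h import *
import sys
S=env.read_camera("scene");s=env.get_state()
f=[s["wrist_force"]];t=[s["ft_torque"]]
for i in range(3): env.read_camera("scene"); f.append(env.get_state()["wrist_force"]);t.append(env.get_state()["ft_torque"])
print(s["tcp_pos"],np.mean(f,0),np.mean(t,0))
g=lambda I:cv2.resize(cv2.convertScaleAbs(I[195:235,255:305],alpha=3,beta=10),(400,320),interpolation=cv2.INTER_NEAREST)
cv2.imwrite(sys.argv[1],np.hstack([g(cv2.imread("pics/scene0.png")),g(S)]))
E
python3 look.py pics/c7.png
```

```text
clock: 7.0
tcp_pos: [0.4822, 0.0933, 0.1363]
orientation: [-0.7, 0.7, -0.098, 0.098]
wrist_force: [0.6, -0.3, 1.1]
finger_gap: 0.0002
[0.482185   0.09332941 0.13633386] [-0.34848979 -1.2523409   1.54363114] [-0.1990683   0.02518931  0.0084131 ]
```

View pics/c7.png

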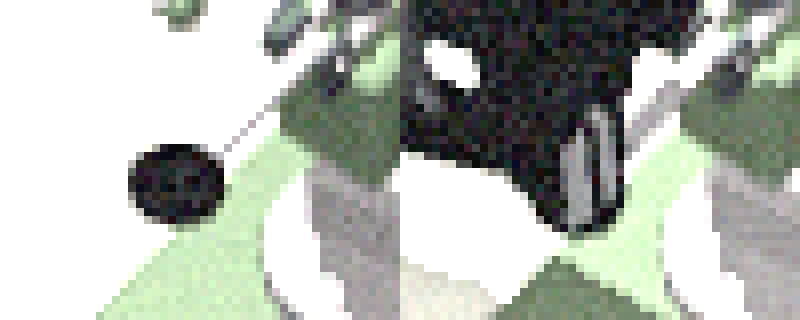

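Contact: about 1.5 N up, and the pad edge has moved down about 1.7 px. The reported TCP at contact was about 0.140 against a pad top of 0.161, so the tips end about 20 mm above the reported TCP. I'll press further.

```bash
python3 -m inch '[[[0,1,0,0],[0,2,0,0],[0,3,0,0],[0,4,0,0],[0,5,0,0],[0,6,0,0],[0,7,0,0],[0,7,0,0],[0,7,0,0]]]'
python3 look.py pics/c8.png
```

```text
clock: 8.1
tcp_pos: [0.4822, 0.0936, 0.1293]
orientation: [0.7, -0.7, 0.098, -0.098]
wrist_force: [1.4, 0.1, 2.1]
finger_gap: 0.0004
[0.48218024 0.09356107 0.12934332] [0.35721487 0.27188833 2.4419987 ] [ 0.11450901 -0.02936849  0.01589564]
```

View pics/c8.png

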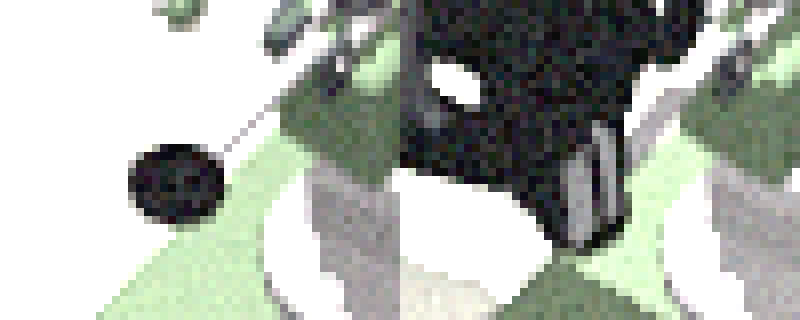

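The pad is about 11 mm down (about 0.2 rad) at 2.4 N. I'll add 2 mm for margin, then release smoothly.

```bash
python3 -m inch '[[[0,1,0,0],[0,2,0,0],[0,2,0,0],[0,2,0,0],[0,0,0,0],[0,-3,0,0],[0,-6,0,0],[0,-10,0,0],[0,-15,0,0],[0,-30,0,0]]]'
python3 -m inch '[[[0,-20,0,0],[0,-50,0,0],[0,-80,0,0],[0,-110,0,0],[0,-110,0,0],[0,-110,0,0],[0,-110,0,0]]]'
python3 look.py pics/c9.png
python3 - <<'E'
from h import *
s=env.get_state();p=s["tcp_pos"]
from scipy.spatial.transform import Rotation as Ro
q=s["orientation"];R=Ro.from_quat([q[1],q[2],q[3],q[0]]).as_matrix()
k=(tri((200.49,366.65),(446.77,287.91)));print(k,R.T@(np.array([.486,-.2,p[2]])-p)*1000)
E
```

```text
clock: 9.3
tcp_pos: [0.4808, 0.0934, 0.1585]
orientation: [-0.7, 0.7, -0.099, 0.097]
wrist_force: [0.1, 0.4, 0.2]
finger_gap: 0.0003
clock: 10.0
tcp_pos: [0.4814, 0.0934, 0.2682]
orientation: [-0.7, 0.7, -0.099, 0.097]
wrist_force: [-0.7, -0.4, -0.9]
finger_gap: 0.0001
[0.481283   0.09339087 0.26800419] [-0.50940807  0.26474262 -0.27956989] [-0.0233631  -0.00946315 -0.01448073]
(array([ 0.48632467, -0.20079738,  0.04074715]), np.float64(0.0006489504359312149)) [ 8.48113829e+01 -2.00372684e-02 -2.80884975e+02]
```

View pics/c9.png

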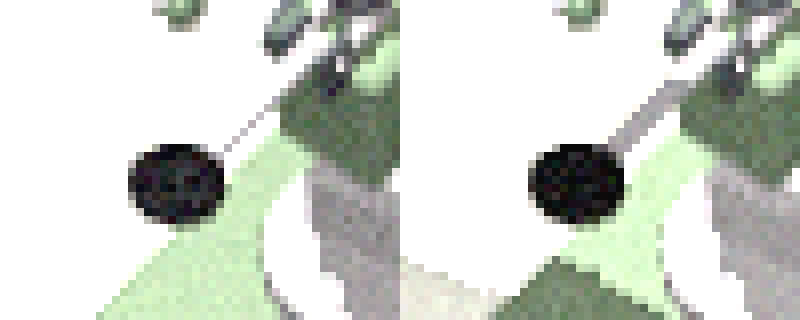

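The lever is back at its rest position (same pixels as before). Moving on to the zero key.

```bash
python3 -m inch '[[[11,0,-35,0],[22,0,-75,0],[34,0,-115,0],[46,0,-155,0],[58,0,-195,0],[70,0,-235,0],[80,0,-268,0],[83,0,-281,0],[83,0,-281,0],[83,0,-281,0]]]'
python3 -m inch '[[[0,40,0,0],[0,80,0,0],[0,120,0,0],[0,150,0,0],[0,170,0,0],[0,185,0,0],[0,195,0,0],[0,195,0,0],[0,195,0,0],[0,195,0,0]]]'
cat > look2.py <<'E'
from h import *
import sys
S=env.read_camera("scene");s=env.get_state()
T=env.read_camera("top")
f=[s["wrist_force"]];t=[s["ft_torque"]]
for i in range(2): env.read_camera("scene"); f.append(env.get_state()["wrist_force"]);t.append(env.get_state()["ft_torque"])
print(s["tcp_pos"],np.mean(f,0),np.mean(t,0),proj("scene",s["tcp_pos"]),proj("scene",s["tcp_pos"]+[0,0,.02]))
g=lambda I:cv2.resize(cv2.convertScaleAbs(I,alpha=2,beta=10),(400,300),interpolation=cv2.INTER_NEAREST)
cv2.imwrite(sys.argv[1],np.vstack([np.hstack([g(cv2.imread("pics/scene0.png")[335:395,165:245]),g(S[335:395,165:245])]),np.hstack([g(S[270:420,120:320]),g(T[225:315,390:510])])]))
E
python3 look2.py pics/d1.png
```

```text
clock: 11.2
tcp_pos: [0.4846, -0.1987, 0.2689]
orientation: [0.701, -0.7, 0.098, -0.098]
wrist_force: [0.0, 0.8, 0.1]
finger_gap: -0.0001
clock: 12.2
tcp_pos: [0.4857, -0.1996, 0.0754]
orientation: [-0.7, 0.701, -0.097, 0.098]
wrist_force: [0.2, 0.5, 0.0]
finger_gap: -0.0004
[ 0.48567039 -0.19979372  0.07539259] [ 0.35860296 -0.57708618 -0.07867456] [-0.03006305  0.00725167  0.00698829] (np.float64(197.01296578968112), np.float64(359.20927569475606)) (np.float64(194.77566818529442), np.float64(355.0992354731018))
```

View pics/d1.png

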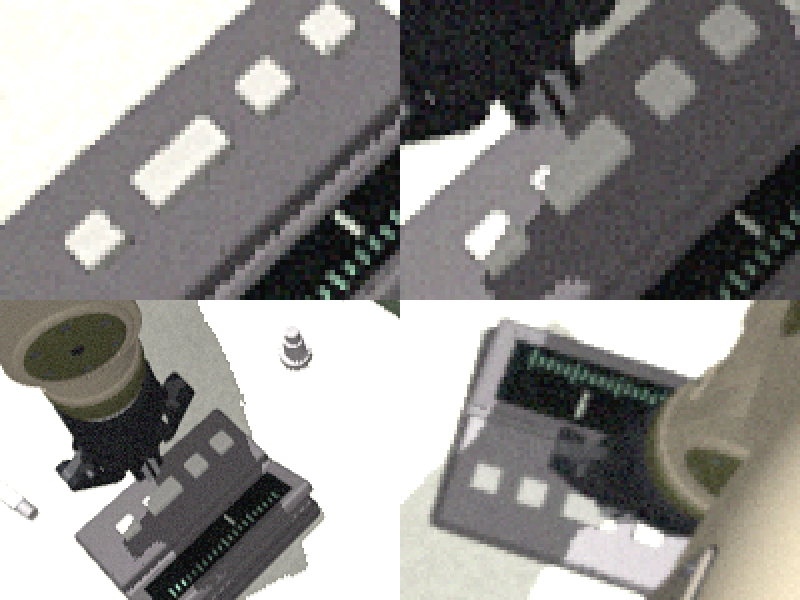

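The closed tips at scene (197,358) hang in front of the long key at (200,367), in line with it. The square keys at (217,351) and (183,382) are clear to either side. Lowering.

```bash
python3 -m inch '[[[0,12,0,0],[0,24,0,0],[0,34,0,0],[0,40,0,0],[0,42,0,0],[0,43,0,0],[0,43,0,0],[0,43,0,0]]]'
python3 look2.py pics/d2.png
```

```text
clock: 13.2
tcp_pos: [0.4852, -0.1998, 0.0317]
orientation: [-0.7, 0.7, -0.098, 0.098]
wrist_force: [-0.3, -0.3, 0.4]
finger_gap: 0.0004
[ 0.48520882 -0.19976904  0.03169731] [ 0.21871677 -0.22867244  0.31209019] [-0.04015676 -0.00180558  0.02696715] (np.float64(201.4370833648926), np.float64(367.55718166679304)) (np.float64(199.36777779686037), np.float64(363.75972248493895))
```

View pics/d2.png

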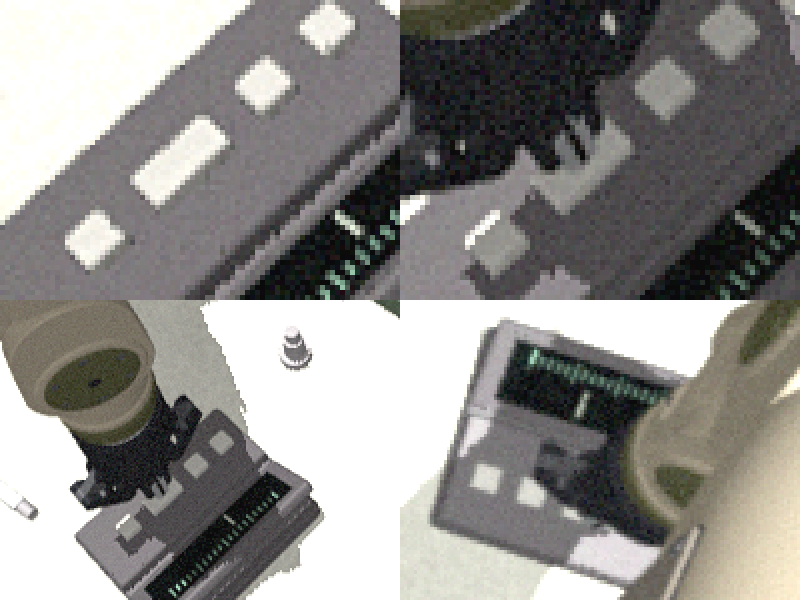

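The near edge of the tips is over the middle of the long key (201,368). Now small steps.

```bash
python3 -m inch '[[[2,1,0,0],[2,2,0,0],[2,3,0,0],[2,4,0,0],[2,5,0,0],[2,6,0,0],[2,6,0,0],[2,6,0,0]]]'
python3 look2.py pics/d3.png
```

```text
clock: 14.2
tcp_pos: [0.4868, -0.2001, 0.0252]
orientation: [0.7, -0.7, 0.098, -0.098]
wrist_force: [-0.1, 0.0, 0.2]
finger_gap: 0.0002
[ 0.48679989 -0.20009252  0.02527929] [0.33853883 0.27672751 0.37878531] [ 0.02217957 -0.00813713  0.03042219] (np.float64(202.65806982969067), np.float64(369.28581843023704)) (np.float64(200.6211134507477), np.float64(365.53855366385187))
```

View pics/d3.png

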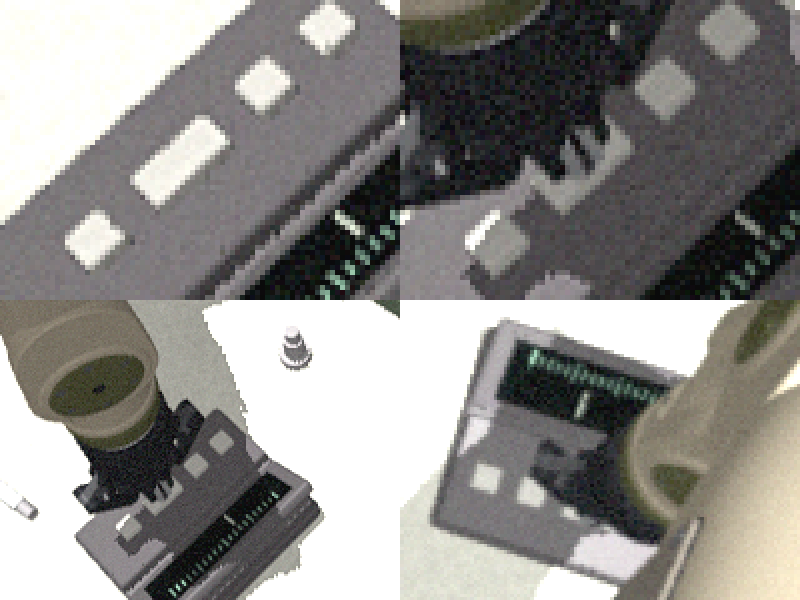

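```bash
cat > ff.py <<'E'
from h import *
f=[]
for i in range(4): f.append(env.get_state()["wrist_force"]);env.read_camera("scene")
print(env.get_state()["tcp_pos"].round(4),np.mean(f,0).round(2))
E
python3 -m inch '[[[0,1,0,0],[0,2,0,0],[0,2,0,0]]]'; python3 ff.py
python3 -m inch '[[[0,1,0,0],[0,2,0,0],[0,2,0,0]]]'; python3 ff.py
```

```text
clock: 14.7
tcp_pos: [0.4868, -0.2001, 0.0232]
orientation: [0.7, -0.7, 0.098, -0.098]
wrist_force: [0.7, -0.6, -0.5]
finger_gap: 0.0003
[ 0.4867 -0.2001  0.0232] [-0.28 -0.46 -0.11]
clock: 15.2
tcp_pos: [0.4871, -0.2002, 0.0214]
orientation: [-0.7, 0.7, -0.098, 0.098]
wrist_force: [-0.7, 0.5, 2.3]
finger_gap: 0.0003
[ 0.487  -0.2002  0.0215] [0.15 0.3  2.1 ]
```

```bash
python3 -m inch '[[[0,1,0,0],[0,2,0,0],[0,2.5,0,0],[0,2.5,0,0]]]'; python3 ff.py; python3 look2.py pics/d4.png
```

```text
clock: 15.8
tcp_pos: [0.4874, -0.2003, 0.019]
orientation: [-0.7, 0.7, -0.097, 0.098]
wrist_force: [1.8, 0.6, 4.6]
finger_gap: 0.0003
[ 0.4873 -0.2003  0.019 ] [1.9  0.68 4.69]
[ 0.48730553 -0.20029032  0.01903423] [1.80297997 0.58244732 4.62672539] [ 0.08999958 -0.53742393  0.00867183] (np.float64(203.43122477028447), np.float64(370.64181512800303)) (np.float64(201.41883048888997), np.float64(366.93855407356693))
```

View pics/d4.png

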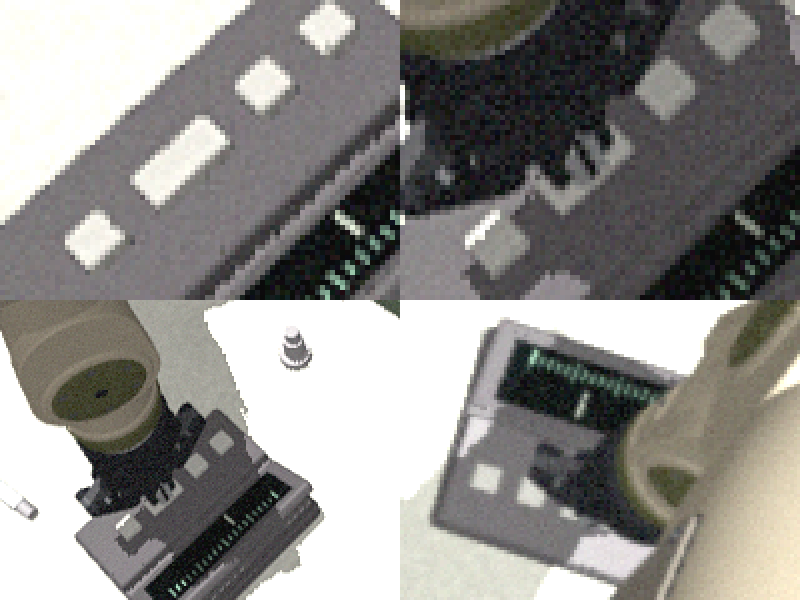

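The force is about 5 N and the tips have gone about 3.5–4 mm past contact, which puts the key beyond 2.5 mm. I'll press slightly further, then let go and rise clear.

```bash
python3 -m inch '[[[0,0.6,0,0],[0,0.6,0,0],[0,0.6,0,0],[0,-2,0,0],[0,-6,0,0],[0,-15,0,0],[0,-35,0,0],[0,-65,0,0],[0,-95,0,0],[0,-130,0,0]]]'
python3 -m inch '[[[0,-40,0,0],[0,-80,0,0],[-30,-110,0,0],[-60,-110,0,0],[-90,-110,0,0],[-110,-110,0,0],[-110,-110,0,0],[-110,-110,0,0],[-110,-110,0,0],[-110,-110,0,0]]]'
python3 - <<'E'
from h import *
S=env.read_camera("scene");T=env.read_camera("top");s=env.get_state();print(s["clock"],s["tcp_pos"],s["wrist_force"])
cv2.imwrite("pics/e1.png",S);cv2.imwrite("pics/e2.png",T)
A=cv2.imread("pics/scene0.png");B=cv2.imread("pics/top0.png")
g=lambda I:cv2.resize(I,(400,300),interpolation=cv2.INTER_CUBIC)
cv2.imwrite("pics/e3.png",np.vstack([np.hstack([g(A[180:270,258:378]),g(S[180:270,258:378])]),np.hstack([g(A),g(S)])]))
cv2.imwrite("pics/e4.png",np.vstack([np.hstack([g(B[190:310,220:380]),g(T[190:310,220:380])]),np.hstack([g(B),g(T)])]))
E
```

```text
clock: 17.2
tcp_pos: [0.485, -0.1994, 0.1491]
orientation: [0.701, -0.7, 0.099, -0.097]
wrist_force: [0.4, -0.8, -0.2]
finger_gap: -0.0001
clock: 18.2
tcp_pos: [0.3816, -0.1703, 0.2585]
orientation: [0.7, -0.7, 0.098, -0.098]
wrist_force: [0.7, -0.1, 0.8]
finger_gap: -0.0003
18.3 [ 0.38145539 -0.17012184  0.25843892] [-0.4269575   0.35194755 -0.94944452]
```

View pics/e3.png

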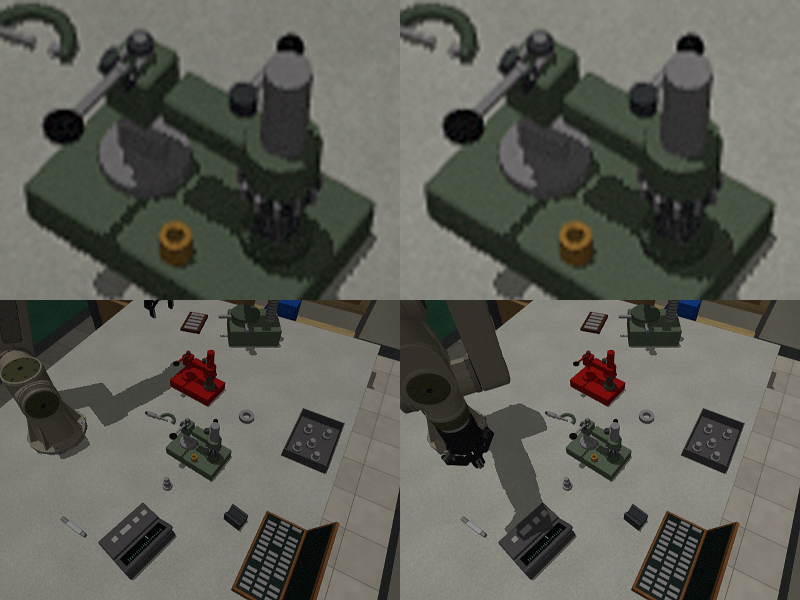

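View pics/e4.png

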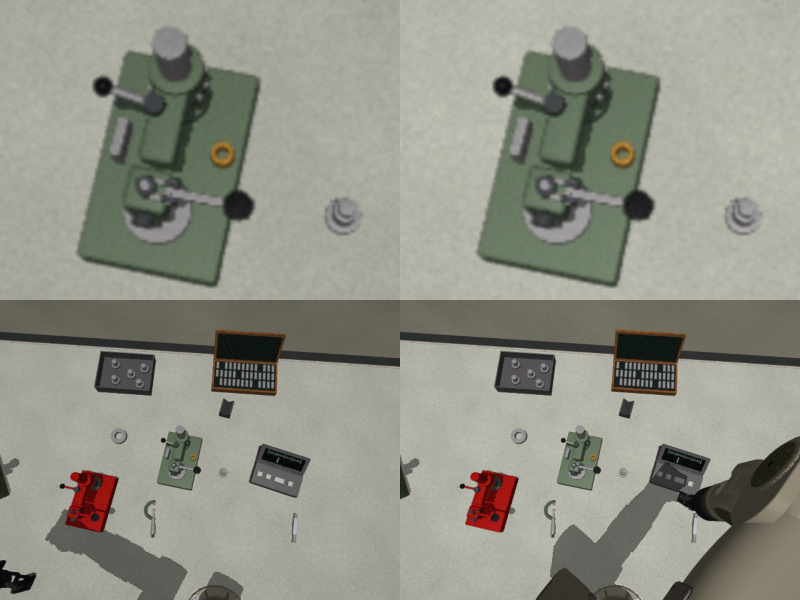

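Before and after pictures show the lever pad, clamp ball, bush, shaft and other parts at the same pixels. The hand is clear above the table.

```bash
python3 -c "
from workcell import env
print(env.hand_in())"
```

```text
the job is handed in; nothing more can be done
None
```

I pressed the lifting-lever pad, let it come back to rest, then pressed the long zero key, moved the hand clear and handed the job in. The last clock reading before hand-in was 18.3 s. No verdict was reported.

- **Lever:** in the scene picture the pad went down about 11 mm (about 0.2 rad) at 2.4 N, and I added 2 mm before releasing it. Afterwards it was back at the same pixels as at the start.
- **Zero key:** the fingers went about 3.5–4 mm past contact, at about 5 N, then 0.6 mm more. The key's travel is worked out from force and tip movement, not read directly.
- **Last checks:** the before and after pictures showed no visible change to the comparator, clamp ball, other keys or loose parts. The gauge block is mostly hidden under the head, so I couldn't check its contact with the spindle directly. The zero key lay in the arm's shadow in the last pictures, so its return is also unconfirmed.
- **Disagreement:** the visible fingertips ended about 20 mm short of the reported TCP, so I relied on force and pictures for contact instead of the TCP height. The fingers met the pad at a reported 0.140 m instead of 0.161 m, and the key at about 0.023 m instead of 0.044 m.

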